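Take a turbidity reading with the spring-return slide

TASK

Of the three capped glass vessels standing together, pick up the sample cell (the middle-sized one: wider than the slim tube, narrower than the squat jar), lower it gently and upright to the bottom of the nest in the turbidity meter's slide while the slide is home, and let go of it. Then take the pull knob on the slide's rod, pull the slide out until the black ring on the rod has just come out of the brass bush (do not pull on to the stop), and keep it there for the reading: finish while still holding the knob, with the slide steady at its mark against its spring. Leave everything else on the bench where it stands.

Things in the scene. Friction and masses are not known exactly. Their poses are not given: they have to be found in the camera images.
- cell_center (a point): THE SAMPLE CELL: round glass cell, black screw cap of the same width, 25 mm diameter, 72 mm tall, about 50 g, standing on the bench; point at its centre, 36 mm above its base. Three capped glass vessels stand near one another in any order: this one is of middle width and middle height (the tube is 20 x 100 mm, the jar 45 x 60 mm)
- meter: bench turbidity meter, fixed. Origin on the bench below the nest when the slide is home; z up, -x its front. Along its y (mm): key and display housing +58 to +235 (220 deep, 72 high in front, 116 at the back); open loading bay -50 to +58; measuring hood -50 to -138 (150 wide in x, 118 high) with a tunnel 68 wide, 107 high, open to the bay. The pull rod leaves the hood's end towards -y
- bush (a point): centre of the outer face of the fixed brass guide bush (22 mm diameter) on the hood's end wall, 12 mm out from that wall, 76 mm above the bench; the slide's steel rod (10 mm) comes out of it along the meter's -y. The black ring, 4 mm wide, on the rod is hidden behind it when the slide is home
- slide (a joint): how far the slide is pulled out, in m, along the meter's -y: 0 = home (loading), 0.070 = at the mark (cell in the light beam): there the black ring on the rod has just come wholly out of the bush; hard stop at 0.085. A spring pulls it home: about 3 N at home, 7 N at the mark, and it runs home when let go
- nest (a point): centre of the floor of the round nest in the slide's aluminium block (60 x 60 mm, top 14 mm above this point; moves with the slide). Bore 29 mm, 14 mm deep, chamfered 2.5 mm. A seated cell stands on this point. An upright plate 52 mm wide, its top 72 mm above this point, stands on the slide 40 mm towards -y. Most room is for fingers that close along the meter's x
- knob (a point): middle of the grip of the black pull knob on the slide's rod, 76 mm above the bench, straight out from the nest along the meter's -y (moves with the slide); at home 49 mm out from the bush. Grip: cylinder 20 mm in diameter, 34 mm long along the meter's y (17 mm to each side), with a flange 30 mm in diameter, 5 mm thick at its outer end. Pinch it from above, fingers closing along the meter's x
- tube_center (a point): slim capped glass tube, 20 mm diameter, 100 mm tall, black cap; point at its centre, 50 mm above its base. Not needed: leave it standing
- jar_center (a point): wide squat capped glass jar, 45 mm diameter, 60 mm tall, black cap; point at its centre, 30 mm above its base. Not needed: leave it standing
- dropper1_center (a point): white dropper bottle with orange nozzle cap, 32 mm diameter, 84 mm tall, point half-way up; leave it
- dropper2_center (a point): second white dropper bottle, the same size, point half-way up; leave it
- sample: clear water-sample bottle with blue cap, 66 mm diameter, 210 mm tall, origin under its base; leave it
- beaker: clear open beaker, 70 mm diameter, 85 mm tall, origin under its base; leave it
- forceps: steel forceps lying flat on the bench, 150 mm long, 8 mm high, origin at the middle; leave it

How it is judged:
By the outcome, as a careful person would: the job done as asked, in the order asked, and still so for the second after the job is handed in, while the arm keeps its last pose, push and grip.
It also fails if it takes over 51 s, if anything falls off the work surface, if the arm or the gripper's body presses on something with over 40 N, if the wrist force passes 120 N, or if a joint passes its speed limit or range.

ROBOT

A 6-joint arm with a two-finger parallel gripper is mounted at the origin on the work surface. World frame = base frame: x ahead of the robot, y to its left, z up, the work surface at z = 0. Lengths are in m, angles in degrees, forces in N, time in s.
With the tool pointing down it reaches from about 0.4 to 0.825 m from the base axis. Payload 7 kg.
Tool frame: the origin (TCP) lies midway between the tips of the shut fingers; the grasp point (between the pads) lies 19 mm behind it; z points along the fingers, y is the line along which they close (so a half turn about z gives the same grasp; the last joint's range is limited). The gripper opens to 88 mm and grips with 3 to 60 N. Pads are 19 mm wide; open, the fingers measure 130 mm over their backs; the gripper's body (78 mm by 193 mm) begins 47 mm behind the grasp point.
Start: joints at [85.376, 20.546, 0.682, 0, -70.136, -16.507], TCP at [0.243, 0.63, 0.203] pointing down, gripper open.
Joint ranges: [-176.03, 176.03], [-82.01, 121.73], [-58.28, 71.71], [-173.87, 95.51], [-174.79, -0.11], [-173.66, 173.66]. Speed limits (degrees/s): [136.94, 136.94, 172.46, 180, 180, 180].

INTERFACE

Orientations are given as [roll, pitch, yaw] about the fixed x, y, z axes, in that order (R = Rz(yaw) Ry(pitch) Rx(roll)).
In Python, from plant import r gives the robot as it stands. The module is installed in compiled form; this text tells all that it offers.
- The arm moves only by the tool play_rows, never from a script. Its argument "rows" is a list of rows, each an object with "slide": the shift along the tool's x, y, z as a fraction of full scale, a list of three; "delta_rot": the turn, a rotation vector about the tool's x, y, z as a fraction of full scale, a list of three; "fingers": the opening, from -1 (shut) to 1 (fully open). In form: [{"slide": [x, y, z], "delta_rot": [rx, ry, rz], "fingers": fingers}, ...]. A call has 1 to 8 rows; each row shifts and turns the commanded pose from where the row before left it, along the tool's axes as they then stand; what a row does not reach is not made up. Full scale, the value 1, is 0.15 m for a shift and 0.08 rad for a turn. A row lasts 1/8 s, in which the tool goes at most 62.5 mm and 10.7 degrees, less where a joint would pass 70% of its speed; a pose out of reach is approached as far as the arm can. A call with a number of a shift or a turn outside -1 to 1 is refused whole. A call with a gripper value outside its range is refused whole. The fingers move at their own pace and stop on an object; "squeeze" is the grip in N (left out, the last holds). Time passes only in rows, so rows that do not move let the fingers close. It gives the time, the measured TCP pose, the force, the opening and the grip force at its end, in the units of the state.
- r.get_state(): the state, without advancing time (a new reading comes with each control period).
- r.capture(name): name is "scene" or "top" or "wrist"; returns a dict with "image" (480x640x3 uint8, blue, green, red), "fx", "fy", "cx", "cy" (pixels), "R" (3x3) and "t" (3): a world point X has camera coordinates R X + t; the wrist camera has in their place "T_tool_cam" (4x4, takes a point from camera to tool coordinates, whose origin is the TCP and whose axes are the flange's). Camera axes: x right, y down, z forward; pixel columns grow to the right and rows downward; lengths in m; the calibration is good to about 2 mm. A picture is of the moment at which its call begins: read the wrist's pose just before it. There is no depth.
- r.close_job(): hands the job in; it is judged then, once.
The state is a dict: "time_s": time; "joints": joint angles; "qd": joint speeds; "joint_torque": joint torques, N m; "tcp_pos": TCP position; "eef_rot": TCP orientation; "contact_force": force on the tool from outside, world axes, zero at the start; "moment": the same for the moment, N m; "gripper_width": finger opening in m; "gripper_force": force on a finger pad.
Only numpy, scipy, OpenCV 4.12 (cv2) and the standard library are available. Lean on these libraries where they do the work, as an engineer would, in place of code of your own. Each camera call takes 0.05 s, during which the arm holds its last target. There are 200 camera calls.

## Working session

There is one attempt and no reset: what is moved stays moved. The work goes in short steps, Python scripts to look and compute and a tool call to move; the robot and the scene stay as the last step left them, time stands still between calls to the robot, and variables do not carry over. Pictures are saved under pics/ and viewed, at most 10 in all, crops included, and the job is handed in when it is done.

Besides the shell and the picture viewer there is one more tool, called after "Call:" as a command line: name --argument value ..., lists and objects as JSON in quotes. play_rows: Moves the arm, as the interface text tells. Shift numbers are shares of 0.15 m and turn numbers shares of 0.08 rad, none past 1 either way. Its arguments: {"type":"object","properties":{"rows":{"type":"array"},"squeeze":{"type":"number"}},"required":["rows"]}

```bash
mkdir -p pics; python3 - <<'E'
from plant import r
import cv2,pickle,numpy as np
s=r.get_state();print(s)
d={}
for n in ["scene","top","wrist"]:
    c=r.capture(n);d[n]=c;cv2.imwrite(f"pics/{n}0.png",c["image"])
    print(n,{k:np.round(v,4).tolist() for k,v in c.items() if k!="image"})
pickle.dump((s,d),open("c0.pkl","wb"))
E
```

```text
{'time_s': 0.0, 'joints': array([ 8.53754562e+01,  2.05924501e+01,  6.34168904e-01, -2.14056071e-02,
       -7.01367836e+01, -1.65075629e+01]), 'qd': array([-0.09324714,  0.00154051, -0.04036413,  0.02387956,  0.04025397,
        0.06021827]), 'joint_torque': array([-1.05288764e-03, -5.82715452e+01,  2.93061000e+01,  6.99717566e+00,
        6.90771107e-03, -1.56751439e-04]), 'tcp_pos': array([0.24317224, 0.62910115, 0.20161024]), 'eef_rot': array([ 1.79903135e+02, -7.72151623e-03, -2.11393900e+01]), 'contact_force': array([-0.01022607, -0.04604057, -0.24699853]), 'moment': array([0.04615412, 0.02372352, 0.0136722 ]), 'gripper_force': 0.0, 'gripper_width': 0.08767873085996036}
scene {'fx': 562.89, 'fy': 562.89, 'cx': 316.0534, 'cy': 231.347, 'R': [[-0.3587, 0.9334, -0.0044], [0.6531, 0.2476, -0.7156], [-0.6669, -0.2596, -0.6985]], 't': [0.292, -0.2779, 1.548]}
top {'fx': 540.4514, 'fy': 540.4514, 'cx': 323.3829, 'cy': 241.7311, 'R': [[-0.013, -0.9999, 0.0077], [-0.9929, 0.012, -0.1187], [0.1186, -0.0092, -0.9929]], 't': [-0.074, 0.5659, 1.2642]}
wrist {'fx': 364.4998, 'fy': 364.4998, 'cx': 319.6672, 'cy': 244.4224, 'T_tool_cam': [[0.0007, -0.9589, -0.2836, 0.0775], [1.0, 0.0006, 0.0006, 0.0005], [-0.0004, -0.2836, 0.9589, -0.1827], [0.0, 0.0, 0.0, 1.0]]}
```

View pics/scene0.png

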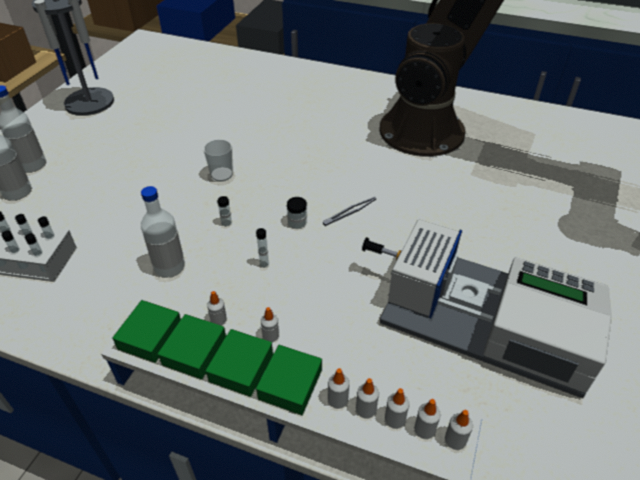

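View pics/top0.png

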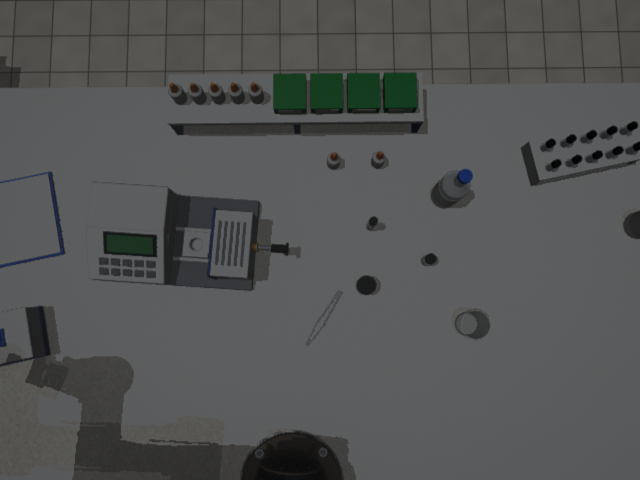

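The scene view shows the cell at about (224,210), the jar at (297,212) and the tube at (263,245). In the top view the cell is at (430,259), the knob at (285,249) and the nest at (196,244). I'll zoom in to measure these.

```bash
python3 - <<'E'
import pickle,cv2,numpy as np
s,d=pickle.load(open("c0.pkl","rb"))
T=d["top"]["image"];S=d["scene"]["image"]
def crop(I,x,y,w,h,k):
    return cv2.resize(I[y:y+h,x:x+w],None,fx=k,fy=k,interpolation=cv2.INTER_CUBIC)
A=np.zeros((600,800,3),np.uint8)
A[:300,:500]=crop(T,170,190,125,75,4)*1   # 4x 
A[:300,500:]=crop(T,412,242,37,37,8)[:300,:300] if 0 else cv2.resize(T[242:279,412:449],(300,300),interpolation=cv2.INTER_CUBIC)
A[300:,:500]=crop(S,355,220,125,75,4) 
A[300:,500:]=cv2.resize(S[190:228,205:243],(300,300),interpolation=cv2.INTER_CUBIC)
A=np.clip(A.astype(float)*1.3,0,255).astype(np.uint8)
cv2.imwrite("pics/crops.png",A)
E
```

```text
(no output)
```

View pics/crops.png

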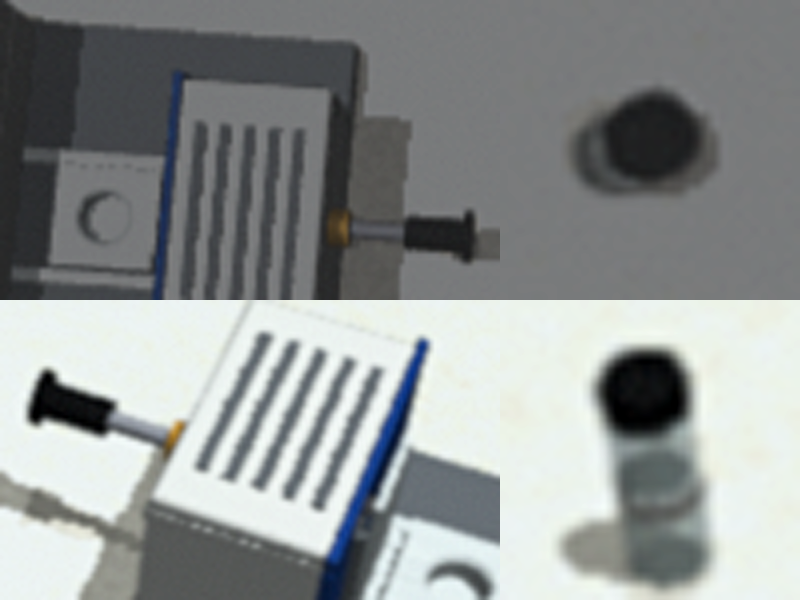

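The crop gives these top-view positions: bore (195.6,243.6), bush face (257,246.8), knob grip (278.6,248.3) and cell cap (430.4,258.0). I'll turn them into positions and cross-check against the scene view.

```bash
cat > h.py <<'E'
import numpy as np,cv2
from scipy.spatial.transform import Rotation as Ro
from plant import r
def cam(c,s=None):
    "centre and world-from-cam rotation"
    if "R" in c: R=np.array(c["R"]).T; return -R@np.array(c["t"]),R
    Rt=Ro.from_euler("xyz",s["eef_rot"],degrees=True).as_matrix();T=np.array(c["T_tool_cam"])
    return np.array(s["tcp_pos"])+Rt@T[:3,3],Rt@T[:3,:3]
def atz(c,uv,z,s=None):
    o,R=cam(c,s);d=R@np.array([(uv[0]-c["cx"])/c["fx"],(uv[1]-c["cy"])/c["fy"],1]);return o+d*(z-o[2])/d[2]
def proj(c,X,s=None):
    o,R=cam(c,s);p=R.T@(np.array(X)-o);return np.array([c["fx"]*p[0]/p[2]+c["cx"],c["fy"]*p[1]/p[2]+c["cy"]])
E
python3 - <<'E'
import pickle;from h import *
np.set_printoptions(precision=4,suppress=True)
s,d=pickle.load(open("c0.pkl","rb"));T,S=d["top"],d["scene"]
print("cell",atz(T,(430.4,258.2),.072),atz(S,(205+145/7.895-.4,190+(390-300-8)/7.895-.4),.072))
kt=atz(T,(278.5,248.2),.076);ks=atz(S,(355+83/4,220+102/4),.076);bt=atz(T,(257,246.8),.076)
print("knob",kt,ks,"bush",bt, atz(S,(355+168/4,220+141/4),.076))
for z in (.03,.04,.05):
    n=atz(T,(195.6,243.7),z); print("nest",z,n,atz(S,(471,290),z),np.degrees(np.arctan2(*(n-kt)[:2]))) 
print("jar,tube",atz(T,(367,285),.06),atz(T,(373,221),.1))
E
```

```text
cell [ 0.5188 -0.3292  0.072 ] [ 0.5241 -0.3297  0.072 ]
knob [0.5461 0.0235 0.076 ] [0.5429 0.0241 0.076 ] bush [0.55   0.0733 0.076 ] [0.5538 0.0709 0.076 ]
nest 0.03 [0.5644 0.2261 0.03  ] [0.5494 0.2236 0.03  ] 5.157567920133878
nest 0.04 [0.5632 0.2238 0.04  ] [0.5585 0.2233 0.04  ] 4.879381583150353
nest 0.05 [0.562  0.2215 0.05  ] [0.5675 0.223  0.05  ] 4.594537408175593
jar,tube [ 0.459  -0.1813  0.06  ] [ 0.6035 -0.1948  0.1   ]
```

```bash
cat >> h.py <<'E'
def plan(goal,yaw,n,start=None,syaw=None):
    "rows (tool slide, rz) from the current pose"
    s=r.get_state();p=np.array(s["tcp_pos"]) if start is None else np.array(start)
    y=s["eef_rot"][2] if syaw is None else syaw
    dz=(y-yaw+180)%360-180
    for i in range(n):
        R=Ro.from_euler("xyz",[180,0,y],degrees=True).as_matrix()
        v=np.round(R.T@((np.array(goal)-p)/(n-i))/.15,3);w=np.round(dz/n/np.degrees(.08),3)
        print(i,v.tolist(),w);p=p+R@v*.15;y-=w*np.degrees(.08)
    print(p,y)
E
python3 -c "
from h import *
plan([.56,.255,.23],-94.7,17)"
```

```text
0 [0.169, 0.092, -0.011] 0.944
1 [0.175, 0.079, -0.011] 0.944
2 [0.181, 0.066, -0.011] 0.944
3 [0.185, 0.052, -0.011] 0.944
4 [0.189, 0.038, -0.011] 0.944
5 [0.191, 0.023, -0.011] 0.944
6 [0.192, 0.009, -0.011] 0.944
7 [0.192, -0.006, -0.011] 0.944
8 [0.191, -0.02, -0.011] 0.944
9 [0.189, -0.034, -0.011] 0.944
10 [0.186, -0.049, -0.011] 0.944
11 [0.182, -0.063, -0.011] 0.944
12 [0.177, -0.076, -0.011] 0.944
13 [0.17, -0.089, -0.011] 0.944
14 [0.163, -0.102, -0.011] 0.944
15 [0.155, -0.113, -0.011] 0.944
16 [0.146, -0.125, -0.012] 0.944
[0.55994857 0.25500753 0.2300602 ] -94.69269465329155
```

Call:
play_rows --rows '[{"slide": [0.17, 0.09, -0.011], "delta_rot": [0, 0, 0.944], "fingers": 1}, {"slide": [0.175, 0.08, -0.011], "delta_rot": [0, 0, 0.944], "fingers": 1}, {"slide": [0.18, 0.066, -0.011], "delta_rot": [0, 0, 0.944], "fingers": 1}, {"slide": [0.185, 0.052, -0.011], "delta_rot": [0, 0, 0.944], "fingers": 1}, {"slide": [0.19, 0.038, -0.011], "delta_rot": [0, 0, 0.944], "fingers": 1}, {"slide": [0.19, 0.023, -0.011], "delta_rot": [0, 0, 0.944], "fingers": 1}, {"slide": [0.19, 0.009, -0.011], "delta_rot": [0, 0, 0.944], "fingers": 1}, {"slide": [0.19, -0.006, -0.011], "delta_rot": [0, 0, 0.944], "fingers": 1}]'

```text
time_s: 1.15
tcp_pos: [0.3926, 0.4532, 0.2156]
eef_rot: [180.0, -0.0, -55.9]
contact_force: [0.1, -0.2, 0.4]
gripper_width: 0.0878
gripper_force: 0.0
```

Call:
play_rows --rows '[{"slide": [0.19, -0.02, -0.011], "delta_rot": [0, 0, 0.944], "fingers": 1}, {"slide": [0.19, -0.034, -0.011], "delta_rot": [0, 0, 0.944], "fingers": 1}, {"slide": [0.186, -0.05, -0.011], "delta_rot": [0, 0, 0.944], "fingers": 1}, {"slide": [0.18, -0.063, -0.011], "delta_rot": [0, 0, 0.944], "fingers": 1}, {"slide": [0.177, -0.076, -0.011], "delta_rot": [0, 0, 0.944], "fingers": 1}, {"slide": [0.17, -0.09, -0.011], "delta_rot": [0, 0, 0.944], "fingers": 1}, {"slide": [0.163, -0.1, -0.011], "delta_rot": [0, 0, 0.944], "fingers": 1}, {"slide": [0.155, -0.113, -0.011], "delta_rot": [0, 0, 0.944], "fingers": 1}]'

```text
time_s: 2.15
tcp_pos: [0.5414, 0.2775, 0.2288]
eef_rot: [180.0, -0.0, -90.5]
contact_force: [0.4, -0.8, -0.2]
gripper_width: 0.0874
gripper_force: 0.0
```

Call:
play_rows --rows '[{"slide": [0.146, -0.125, -0.012], "delta_rot": [0, 0, 0.944], "fingers": 1}, {"slide": [0, 0, 0], "delta_rot": [0, 0, 0], "fingers": 1}, {"slide": [0, 0, 0], "delta_rot": [0, 0, 0], "fingers": 1}]'

```text
time_s: 2.52
tcp_pos: [0.5594, 0.2563, 0.2305]
eef_rot: [180.0, -0.0, -94.7]
contact_force: [-0.6, -0.1, -0.8]
gripper_width: 0.0874
gripper_force: 0.0
```

```bash
python3 - <<'E'
from h import *;import pickle
s=r.get_state();c=r.capture("wrist");pickle.dump((s,c),open("c1.pkl","wb"))
print(s["tcp_pos"],s["eef_rot"])
for z in(.044,):print(proj(c,[.5628,.223,z],s))
cv2.imwrite("pics/w1.png",c["image"])
E
```

```text
[0.55939065 0.25634939 0.23045988] [ 1.79973862e+02 -1.10167647e-02 -9.46662506e+01]
[314.00308633 182.84972036]
```

View pics/w1.png

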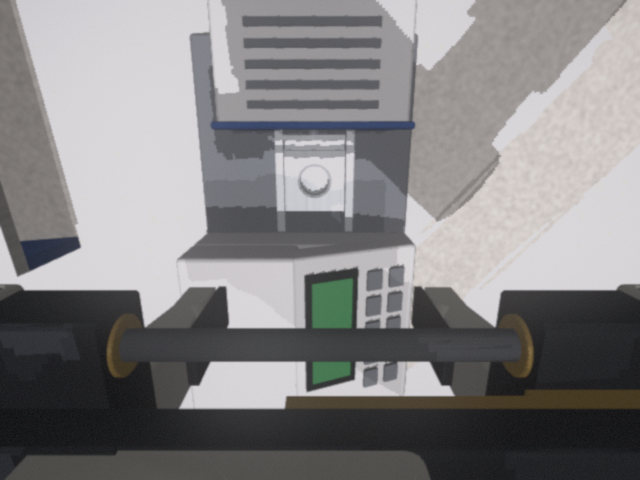

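The wrist image is square with the meter, so its yaw is about -4.7°. The bore is at about (314.5,179.5). Next is a zoom on the bore.

```bash
python3 - <<'E'
import pickle,cv2
s,c=pickle.load(open("c1.pkl","rb"))
I=c["image"][115:220,265:365];cv2.imwrite("pics/w1c.png",cv2.resize(I,None,fx=5.6,fy=5.6,interpolation=cv2.INTER_CUBIC))
E
```

```text
(no output)
```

View pics/w1c.png

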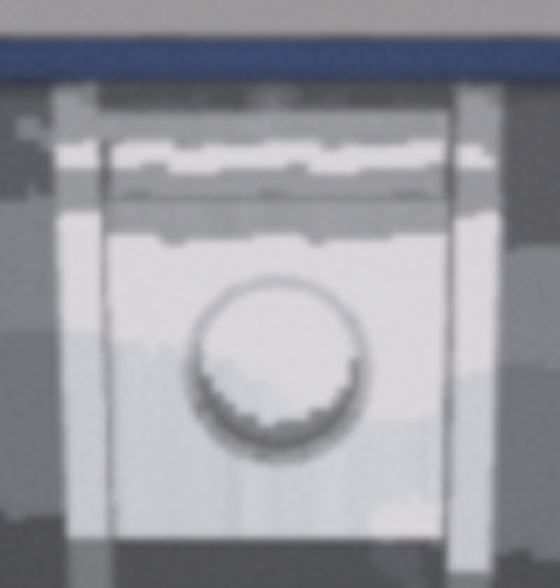

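```bash
python3 - <<'E'
import pickle;from h import *
np.set_printoptions(precision=4,suppress=True)
s,c=pickle.load(open("c1.pkl","rb"));_,d=pickle.load(open("c0.pkl","rb"))
o,R=cam(c,s);print(o)
for z in (.034,.04,.044,.05,.06):
    X=atz(c,(314.4,180.8),z,s);print(z,X,"depth",(R.T@(X-o))[2],"top",atz(d["top"],(195.6,243.7),z),proj(d["scene"],X))
plan([.521,-.329,.16],-94.7,14)
E
```

```text
[0.5538 0.1792 0.4132]
0.034 [0.5625 0.2221 0.034 ] depth 0.3760101661221024 top [0.5639 0.2252 0.034 ] [469.4629 293.3167]
0.04 [0.5623 0.2214 0.04  ] depth 0.37006091968466287 top [0.5632 0.2238 0.04  ] [469.7003 291.1847]
0.044 [0.5622 0.221  0.044 ] depth 0.36609475539303643 top [0.5627 0.2229 0.044 ] [469.8595 289.7548]
0.05 [0.5621 0.2203 0.05  ] depth 0.3601455089555968 top [0.562  0.2215 0.05  ] [470.0998 287.597 ]
0.06 [0.5619 0.2192 0.06  ] depth 0.3502300982265308 top [0.5608 0.2192 0.06  ] [470.5041 283.9656]
0 [0.279, -0.004, 0.034] 0.001
1 [0.279, -0.004, 0.034] 0.001
2 [0.28, -0.005, 0.034] 0.001
3 [0.279, -0.005, 0.033] 0.001
4 [0.28, -0.004, 0.034] 0.001
5 [0.279, -0.005, 0.033] 0.001
6 [0.28, -0.005, 0.034] 0.001
7 [0.279, -0.004, 0.033] 0.001
8 [0.28, -0.005, 0.034] 0.001
9 [0.279, -0.005, 0.033] 0.001
10 [0.28, -0.004, 0.034] 0.001
11 [0.279, -0.005, 0.033] 0.001
12 [0.28, -0.004, 0.034] 0.001
13 [0.279, -0.005, 0.033] 0.001
[ 0.521 -0.329  0.16 ] -94.70106890968515
```

Call:
play_rows --rows '[{"slide": [0.15, -0.004, -0.01], "delta_rot": [0, 0, 0], "fingers": 1}, {"slide": [0.28, -0.004, -0.01], "delta_rot": [0, 0, 0], "fingers": 1}, {"slide": [0.3, -0.004, -0.01], "delta_rot": [0, 0, 0], "fingers": 1}, {"slide": [0.3, -0.004, -0.01], "delta_rot": [0, 0, 0], "fingers": 1}, {"slide": [0.3, -0.004, -0.01], "delta_rot": [0, 0, 0], "fingers": 1}, {"slide": [0.3, -0.004, -0.01], "delta_rot": [0, 0, 0], "fingers": 1}, {"slide": [0.3, -0.004, -0.01], "delta_rot": [0, 0, 0], "fingers": 1}, {"slide": [0.3, -0.004, -0.01], "delta_rot": [0, 0, 0], "fingers": 1}]'

```text
time_s: 3.58
tcp_pos: [0.5363, -0.0789, 0.2432]
eef_rot: [-180.0, 0.0, -94.6]
contact_force: [-0.1, -0.3, -0.5]
gripper_width: 0.0877
gripper_force: 0.0
```

Call:
play_rows --rows '[{"slide": [0.3, -0.004, -0.01], "delta_rot": [0, 0, 0], "fingers": 1}, {"slide": [0.3, -0.004, -0.01], "delta_rot": [0, 0, 0], "fingers": 1}, {"slide": [0.3, -0.004, -0.01], "delta_rot": [0, 0, 0], "fingers": 1}, {"slide": [0.3, -0.004, -0.01], "delta_rot": [0, 0, 0], "fingers": 1}, {"slide": [0.25, -0.004, -0.01], "delta_rot": [0, 0, 0], "fingers": 1}, {"slide": [0.0, 0, 0], "delta_rot": [0, 0, 0], "fingers": 1}, {"slide": [0.0, 0, 0], "delta_rot": [0, 0, 0], "fingers": 1}]'

```text
time_s: 4.45
tcp_pos: [0.5218, -0.2942, 0.2502]
eef_rot: [180.0, 0.0, -94.7]
contact_force: [-0.8, 1.3, -0.3]
gripper_width: 0.0875
gripper_force: 0.0
```

```bash
python3 - <<'E'
from h import *;import pickle
s=r.get_state();c=r.capture("wrist");pickle.dump((s,c),open("c2.pkl","wb"))
u,v=proj(c,[.521,-.329,.072],s).astype(int);print(s["tcp_pos"],s["eef_rot"],u,v)
u0=max(u-50,0);v0=max(v-50,0);print(u0,v0)
cv2.imwrite("pics/w2.png",cv2.resize(c["image"][v0:v0+100,u0:u0+100],None,fx=5,fy=5,interpolation=cv2.INTER_CUBIC))
E
```

```text
[ 0.5218012  -0.29424277  0.25024074] [ 1.79993708e+02  1.46694295e-02 -9.46973906e+01] 318 181
268 131
```

View pics/w2.png

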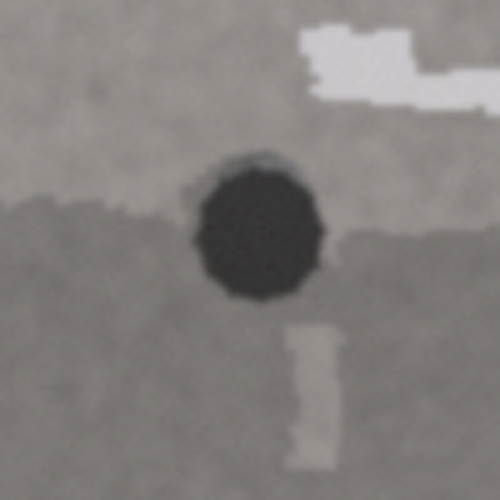

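The cap shows as a clean disc at wrist pixel (319.7,177.5).

```bash
python3 - <<'E'
import pickle;from h import *
s,c=pickle.load(open("c2.pkl","rb"))
X=atz(c,(319.7,177.5),.072,s);print(X)
plan([X[0],X[1],.10],-94.7,5)
plan([X[0],X[1],.026],-94.7,5,[X[0],X[1],.10],-94.7)
E
```

```text
[ 0.51905322 -0.33322668  0.072     ]
0 [0.053, -0.0, 0.2] 0.002
1 [0.053, -0.0, 0.201] 0.002
2 [0.052, -0.0, 0.2] 0.002
3 [0.053, -0.001, 0.201] 0.002
4 [0.052, -0.0, 0.2] 0.002
[ 0.51898633 -0.33317402  0.10006143] -94.69776020457363
0 [0.0, -0.0, 0.099] 0.0
1 [0.0, -0.0, 0.099] 0.0
2 [0.0, -0.0, 0.098] 0.0
3 [0.0, -0.0, 0.099] 0.0
4 [0.0, -0.0, 0.098] 0.0
[ 0.51905322 -0.33322668  0.02605   ] -94.7
```

Call:
play_rows --rows '[{"slide": [0.053, 0, 0.2], "delta_rot": [0, 0, 0], "fingers": 1}, {"slide": [0.053, 0, 0.2], "delta_rot": [0, 0, 0], "fingers": 1}, {"slide": [0.053, 0, 0.2], "delta_rot": [0, 0, 0], "fingers": 1}, {"slide": [0.053, 0, 0.2], "delta_rot": [0, 0, 0], "fingers": 1}, {"slide": [0.052, -0.001, 0.2], "delta_rot": [0, 0, 0], "fingers": 1}, {"slide": [0, 0, 0.1], "delta_rot": [0, 0, 0], "fingers": 1}, {"slide": [0, 0, 0.1], "delta_rot": [0, 0, 0], "fingers": 1}, {"slide": [0, 0, 0.1], "delta_rot": [0, 0, 0], "fingers": 1}]'

```text
time_s: 5.5
tcp_pos: [0.52, -0.3336, 0.0553]
eef_rot: [-179.9, -0.0, -94.6]
contact_force: [-1.0, 0.3, -0.9]
gripper_width: 0.087
gripper_force: 0.0
```

Call:
play_rows --rows '[{"slide": [0, 0, 0.1], "delta_rot": [0, 0, 0], "fingers": 1}, {"slide": [0, 0, 0.1], "delta_rot": [0, 0, 0], "fingers": 1}, {"slide": [0, 0, 0], "delta_rot": [0, 0, 0], "fingers": 0}, {"slide": [0, 0, 0], "delta_rot": [0, 0, 0], "fingers": -1}, {"slide": [0, 0, 0], "delta_rot": [0, 0, 0], "fingers": -1}, {"slide": [0, 0, 0], "delta_rot": [0, 0, 0], "fingers": -1}, {"slide": [0, 0, 0], "delta_rot": [0, 0, 0], "fingers": -1}, {"slide": [0, 0, 0], "delta_rot": [0, 0, 0], "fingers": -1}]' --squeeze 12

```text
time_s: 6.5
tcp_pos: [0.5193, -0.334, 0.0254]
eef_rot: [-180.0, -0.0, -94.7]
contact_force: [0.4, -0.4, 0.8]
gripper_width: 0.0334
gripper_force: 0.0
```

Call:
play_rows --rows '[{"slide": [0, 0, 0], "delta_rot": [0, 0, 0], "fingers": -1}, {"slide": [0, 0, 0], "delta_rot": [0, 0, 0], "fingers": -1}, {"slide": [0, 0, 0], "delta_rot": [0, 0, 0], "fingers": -1}, {"slide": [0, 0, 0], "delta_rot": [0, 0, 0], "fingers": -1}]'

```text
time_s: 7.0
tcp_pos: [0.5192, -0.3339, 0.0253]
eef_rot: [-180.0, -0.0, -94.7]
contact_force: [-1.1, -0.1, 0.2]
gripper_width: 0.0244
gripper_force: 12.0
```

Call:
play_rows --rows '[{"slide": [0, 0, -0.1], "delta_rot": [0, 0, 0], "fingers": -1}, {"slide": [0, 0, -0.15], "delta_rot": [0, 0, 0], "fingers": -1}, {"slide": [0, 0, -0.2], "delta_rot": [0, 0, 0], "fingers": -1}, {"slide": [0, 0, -0.25], "delta_rot": [0, 0, 0], "fingers": -1}, {"slide": [0, 0, -0.25], "delta_rot": [0, 0, 0], "fingers": -1}, {"slide": [0, 0, -0.25], "delta_rot": [0, 0, 0], "fingers": -1}, {"slide": [-0.1, 0, -0.1], "delta_rot": [0, 0, 0], "fingers": -1}, {"slide": [-0.2, 0, 0], "delta_rot": [0, 0, 0], "fingers": -1}]'

```text
time_s: 8.0
tcp_pos: [0.5232, -0.289, 0.2221]
eef_rot: [-179.9, -0.0, -94.8]
contact_force: [-0.7, 1.0, -1.0]
gripper_width: 0.0246
gripper_force: 12.0
```

```bash
python3 - <<'E'
from h import *
print(r.get_state()["tcp_pos"])
plan([.5622,.221,.22],-94.7,14)
E
```

```text
[ 0.52316914 -0.28895456  0.22205078]
0 [-0.244, 0.002, 0.001] -0.001
1 [-0.244, 0.002, 0.001] -0.001
2 [-0.243, 0.002, 0.001] -0.001
3 [-0.244, 0.002, 0.001] -0.001
4 [-0.243, 0.001, 0.001] -0.001
5 [-0.244, 0.002, 0.001] -0.001
6 [-0.243, 0.001, 0.001] -0.001
7 [-0.244, 0.001, 0.001] -0.001
8 [-0.243, 0.002, 0.001] -0.001
9 [-0.244, 0.001, 0.001] -0.001
10 [-0.243, 0.002, 0.001] -0.001
11 [-0.244, 0.001, 0.001] -0.001
12 [-0.243, 0.001, 0.001] -0.001
13 [-0.244, 0.002, 0.001] -0.001
[0.56219209 0.22106549 0.21995078] -94.71058694509695
```

Call:
play_rows --rows '[{"slide": [-0.244, 0.002, 0], "delta_rot": [0, 0, 0], "fingers": -1}, {"slide": [-0.244, 0.002, 0], "delta_rot": [0, 0, 0], "fingers": -1}, {"slide": [-0.244, 0.002, 0], "delta_rot": [0, 0, 0], "fingers": -1}, {"slide": [-0.244, 0.002, 0], "delta_rot": [0, 0, 0], "fingers": -1}, {"slide": [-0.244, 0.002, 0], "delta_rot": [0, 0, 0], "fingers": -1}, {"slide": [-0.244, 0.002, 0], "delta_rot": [0, 0, 0], "fingers": -1}, {"slide": [-0.244, 0.002, 0], "delta_rot": [0, 0, 0], "fingers": -1}, {"slide": [-0.244, 0.002, 0], "delta_rot": [0, 0, 0], "fingers": -1}]'

```text
time_s: 9.0
tcp_pos: [0.5437, 0.0045, 0.2204]
eef_rot: [180.0, 0.0, -94.7]
contact_force: [0.2, -0.5, -0.3]
gripper_width: 0.0246
gripper_force: 12.0
```

Call:
play_rows --rows '[{"slide": [-0.244, 0.002, 0], "delta_rot": [0, 0, 0], "fingers": -1}, {"slide": [-0.244, 0.002, 0], "delta_rot": [0, 0, 0], "fingers": -1}, {"slide": [-0.244, 0.002, 0], "delta_rot": [0, 0, 0], "fingers": -1}, {"slide": [-0.244, 0.002, 0], "delta_rot": [0, 0, 0], "fingers": -1}, {"slide": [-0.2, 0.001, 0], "delta_rot": [0, 0, 0], "fingers": -1}, {"slide": [-0.15, 0.001, 0], "delta_rot": [0, 0, 0], "fingers": -1}, {"slide": [0, 0, 0], "delta_rot": [0, 0, 0], "fingers": -1}, {"slide": [0, 0, 0], "delta_rot": [0, 0, 0], "fingers": -1}]'

```text
time_s: 10.0
tcp_pos: [0.5589, 0.2009, 0.2202]
eef_rot: [180.0, -0.0, -94.7]
contact_force: [0.0, 0.4, -1.3]
gripper_width: 0.0242
gripper_force: 12.0
```

```bash
python3 - <<'E'
from h import *
print(r.get_state()["tcp_pos"],r.get_state()["eef_rot"])
plan([.5622,.221,.11],-94.7,8)
E
```

```text
[0.55887092 0.20091199 0.22019941] [ 1.79977247e+02 -1.82680460e-02 -9.46913383e+01]
0 [-0.017, -0.001, 0.092] 0.0
1 [-0.017, -0.001, 0.092] 0.0
2 [-0.017, -0.002, 0.092] 0.0
3 [-0.017, -0.001, 0.092] 0.0
4 [-0.017, -0.002, 0.092] 0.0
5 [-0.017, -0.001, 0.092] 0.0
6 [-0.017, -0.002, 0.091] 0.0
7 [-0.016, -0.001, 0.092] 0.0
[0.56217159 0.2209592  0.10994941] -94.69133834913944
```

Call:
play_rows --rows '[{"slide": [-0.067, -0.006, 0], "delta_rot": [0, 0, 0], "fingers": -1}, {"slide": [-0.067, -0.006, 0.1], "delta_rot": [0, 0, 0], "fingers": -1}, {"slide": [0, 0, 0.19], "delta_rot": [0, 0, 0], "fingers": -1}, {"slide": [0, 0, 0.19], "delta_rot": [0, 0, 0], "fingers": -1}, {"slide": [0, 0, 0.19], "delta_rot": [0, 0, 0], "fingers": -1}, {"slide": [0, 0, 0.14], "delta_rot": [0, 0, 0], "fingers": -1}, {"slide": [0, 0, 0], "delta_rot": [0, 0, 0], "fingers": -1}, {"slide": [0, 0, 0], "delta_rot": [0, 0, 0], "fingers": -1}]'

```text
time_s: 11.0
tcp_pos: [0.563, 0.2214, 0.0991]
eef_rot: [-180.0, 0.0, -94.7]
contact_force: [0.4, 1.0, 0.3]
gripper_width: 0.0247
gripper_force: 12.0
```

```bash
python3 - <<'E'
from h import *
s=r.get_state();print(s["tcp_pos"],s["contact_force"])
A=r.capture("scene")["image"][225:315,420:520];B=r.capture("wrist")["image"]
A=cv2.resize(A,(400,360),interpolation=cv2.INTER_CUBIC);B=B[200:470,170:470];B=cv2.resize(B,(400,360))
cv2.imwrite("pics/p3.png",np.hstack([A,B]))
E
```

```text
[0.56301488 0.22143648 0.09911187] [0.39743375 0.96561199 0.31787548]
```

View pics/p3.png

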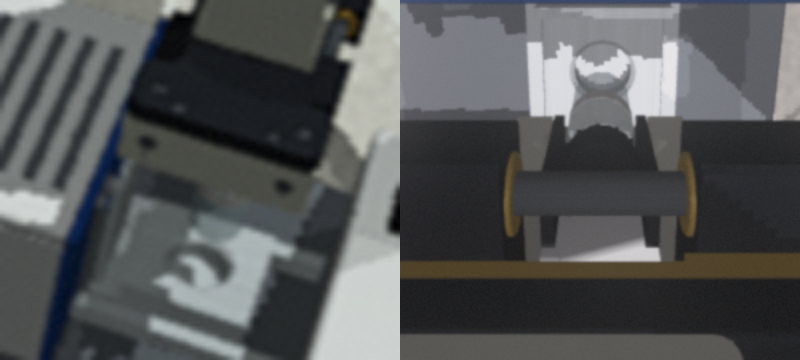

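In the wrist view (right half), the cell hangs upright above the bore. The bore is centred at crop (602.5,~66), about 3 crop px right of the cell's axis.

```bash
python3 - <<'E'
from h import *
s=r.get_state();c=r.capture("wrist")
print(s["tcp_pos"],atz(c,(170+202.5/1.333,200+66.5/1.333),.0445,s))
b=s["tcp_pos"]+np.array([0,0,-.0255])
print("cell base edges px",[proj(c,b+np.array(d),s) for d in([0,-.0125,0],[0,.0125,0],[.0125,0,0],[-.0125,0,0])])
E
```

```text
[0.56322981 0.22162109 0.09970883] [0.56202116 0.21856118 0.0445    ]
cell base edges px [array([318.89197681, 249.85099815]), array([322.19001967, 288.35912518]), array([300.10184759, 270.96498063]), array([341.0882313 , 267.85577751])]
```

```bash
python3 - <<'E'
from h import *;import pickle
s=r.get_state();c=r.capture("wrist");pickle.dump((s,c),open("c3.pkl","wb"))
cv2.imwrite("pics/p4.png",cv2.resize(c["image"][205:325,240:400],None,fx=5,fy=5,interpolation=cv2.INTER_CUBIC))
E
```

```text
(no output)
```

View pics/p4.png

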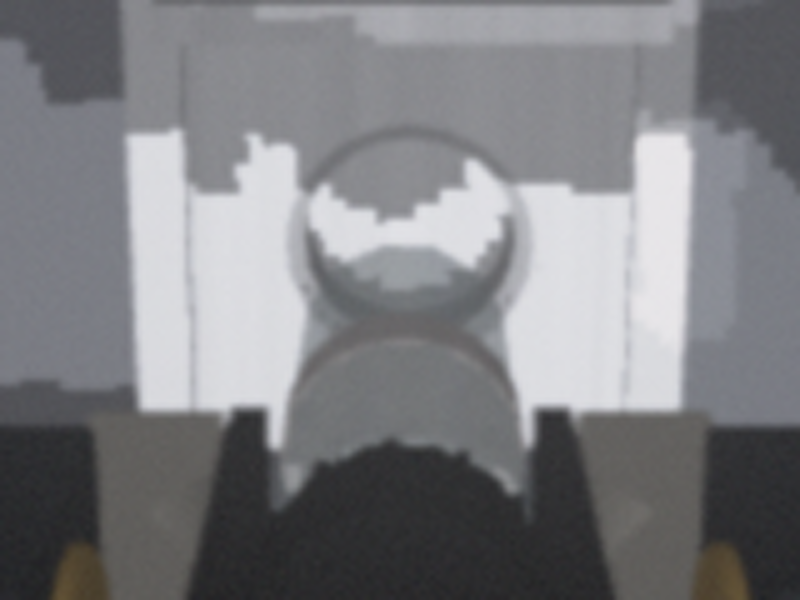

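The zoom puts the bore centre at wrist pixel (321.6,253) and the front edge of the cell's base at about v=254. The cell therefore needs a shift of about 3 mm towards -y and 0.7 mm towards -x before going down.

Call:
play_rows --rows '[{"slide": [0.019, 0.004, 0], "delta_rot": [0, 0, 0], "fingers": -1}, {"slide": [0, 0, 0.05], "delta_rot": [0, 0, 0], "fingers": -1}, {"slide": [0, 0, 0.05], "delta_rot": [0, 0, 0], "fingers": -1}, {"slide": [0, 0, 0.045], "delta_rot": [0, 0, 0], "fingers": -1}, {"slide": [0, 0, 0], "delta_rot": [0, 0, 0], "fingers": -1}, {"slide": [0, 0, 0], "delta_rot": [0, 0, 0], "fingers": -1}]'

```text
time_s: 11.95
tcp_pos: [0.5619, 0.2184, 0.077]
eef_rot: [-180.0, -0.0, -94.7]
contact_force: [0.5, -0.8, -0.7]
gripper_width: 0.0245
gripper_force: 12.0
```

Call:
play_rows --rows '[{"slide": [0, 0, 0.025], "delta_rot": [0, 0, 0], "fingers": -1}, {"slide": [0, 0, 0.025], "delta_rot": [0, 0, 0], "fingers": -1}, {"slide": [0, 0, 0.02], "delta_rot": [0, 0, 0], "fingers": -1}, {"slide": [0, 0, 0], "delta_rot": [0, 0, 0], "fingers": -1}, {"slide": [0, 0, 0], "delta_rot": [0, 0, 0], "fingers": -1}]'

```text
time_s: 12.58
tcp_pos: [0.5619, 0.2184, 0.0666]
eef_rot: [-180.0, 0.0, -94.7]
contact_force: [0.3, -0.5, -0.3]
gripper_width: 0.0241
gripper_force: 12.0
```

Call:
play_rows --rows '[{"slide": [0, 0, 0.02], "delta_rot": [0, 0, 0], "fingers": -1}, {"slide": [0, 0, 0.015], "delta_rot": [0, 0, 0], "fingers": -1}, {"slide": [0, 0, 0], "delta_rot": [0, 0, 0], "fingers": -1}]'

```text
time_s: 12.95
tcp_pos: [0.5616, 0.2183, 0.061]
eef_rot: [180.0, -0.0, -94.7]
contact_force: [0.6, 0.3, -0.4]
gripper_width: 0.0247
gripper_force: 12.0
```

Call:
play_rows --rows '[{"slide": [0, 0, 0.015], "delta_rot": [0, 0, 0], "fingers": -1}, {"slide": [0, 0, 0.01], "delta_rot": [0, 0, 0], "fingers": -1}, {"slide": [0, 0, 0], "delta_rot": [0, 0, 0], "fingers": -1}]'

```text
time_s: 13.32
tcp_pos: [0.5617, 0.2183, 0.0573]
eef_rot: [180.0, -0.0, -94.7]
contact_force: [0.0, -0.9, -1.5]
gripper_width: 0.0248
gripper_force: 12.0
```

Call:
play_rows --rows '[{"slide": [0, 0, 0.008], "delta_rot": [0, 0, 0], "fingers": -1}, {"slide": [0, 0, 0], "delta_rot": [0, 0, 0], "fingers": -1}]'

```text
time_s: 13.58
tcp_pos: [0.5618, 0.2184, 0.0563]
eef_rot: [-180.0, -0.0, -94.7]
contact_force: [-0.3, -0.5, -1.6]
gripper_width: 0.0248
gripper_force: 12.0
```

Call:
play_rows --rows '[{"slide": [0, 0, 0.006], "delta_rot": [0, 0, 0], "fingers": -1}, {"slide": [0, 0, 0], "delta_rot": [0, 0, 0], "fingers": -1}]'

```text
time_s: 13.82
tcp_pos: [0.5621, 0.2185, 0.0562]
eef_rot: [-180.0, 0.0, -94.7]
contact_force: [-1.1, -0.2, 5.4]
gripper_width: 0.0243
gripper_force: 12.0
```

Contact came at the expected floor height, so I'll let go and rise.

Call:
play_rows --rows '[{"slide": [0, 0, 0], "delta_rot": [0, 0, 0], "fingers": 0.2}, {"slide": [0, 0, 0], "delta_rot": [0, 0, 0], "fingers": 0.2}, {"slide": [0, 0, 0], "delta_rot": [0, 0, 0], "fingers": 0.2}, {"slide": [0, 0, 0], "delta_rot": [0, 0, 0], "fingers": 0.2}, {"slide": [0, 0, 0], "delta_rot": [0, 0, 0], "fingers": 0.2}]'

```text
time_s: 14.45
tcp_pos: [0.5618, 0.2184, 0.0553]
eef_rot: [180.0, -0.0, -94.7]
contact_force: [-0.2, -0.4, 0.3]
gripper_width: 0.0522
gripper_force: 0.0
```

Call:
play_rows --rows '[{"slide": [0, 0, -0.05], "delta_rot": [0, 0, 0], "fingers": 0.2}, {"slide": [0, 0, -0.15], "delta_rot": [0, 0, 0], "fingers": 0.2}, {"slide": [0, 0, -0.25], "delta_rot": [0, 0, 0], "fingers": 0.2}, {"slide": [0, 0, -0.25], "delta_rot": [0, 0, 0], "fingers": 0.2}, {"slide": [0, 0, -0.25], "delta_rot": [0, 0, 0], "fingers": 0.2}, {"slide": [0, 0, -0.1], "delta_rot": [0, 0, 0], "fingers": 0.2}, {"slide": [0, 0, 0], "delta_rot": [0, 0, 0], "fingers": 0.2}]'

```text
time_s: 15.32
tcp_pos: [0.5621, 0.2187, 0.2139]
eef_rot: [-179.9, 0.1, -94.7]
contact_force: [0.5, -0.1, -0.4]
gripper_width: 0.0522
gripper_force: 0.0
```

```bash
python3 - <<'E'
from h import *;import pickle
s=r.get_state();c=r.capture("wrist");t=r.capture("top");sc=r.capture("scene");pickle.dump((s,c,t,sc),open("c4.pkl","wb"))
print(s["tcp_pos"])
up=lambda I,x,y,w,h:cv2.resize(I[y:y+h,x:x+w],(400,300),interpolation=cv2.INTER_CUBIC)
A=np.vstack([np.hstack([up(c["image"],200,140,240,180),up(sc["image"],410,220,100,75)]),np.hstack([up(t["image"],170,210,80,60),up(t["image"],245,225,60,45)])])
cv2.imwrite("pics/p5.png",A)
E
```

```text
[0.56211317 0.21865513 0.21393149]
```

View pics/p5.png

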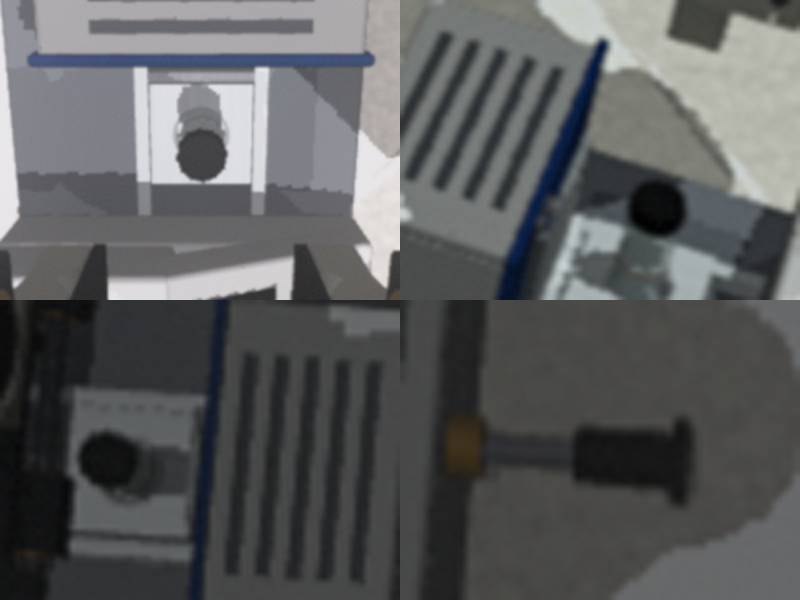

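The cell stands upright in the nest, with its cap at about wrist pixel (321.6,232.6). In the top view, the grip's middle is at about (278.4,248).

```bash
python3 - <<'E'
from h import *;import pickle
s,c,t,sc=pickle.load(open("c4.pkl","rb"))
print(atz(c,(321.6,232.6),.102,s),atz(t,(191.5,242),.102),atz(t,(278.4,248),.076))
plan([.546,.0225,.2],-94.7,6);plan([.546,.0225,.057],-94.7,6,[.546,.0225,.2],-94.7)
E
```

```text
[0.5611275  0.21826674 0.102     ] [0.55983746 0.21898215 0.102     ] [0.54656462 0.02376362 0.076     ]
0 [0.218, -0.001, 0.013] -0.0
1 [0.218, -0.001, 0.013] -0.0
2 [0.218, -0.001, 0.012] -0.0
3 [0.218, -0.001, 0.013] -0.0
4 [0.218, -0.002, 0.012] -0.0
5 [0.217, -0.001, 0.013] -0.0
[0.54598688 0.02251255 0.1999268 ] -94.70272425992523
0 [0.0, -0.0, 0.159] 0.0
1 [0.0, -0.0, 0.159] 0.0
2 [0.0, -0.0, 0.159] 0.0
3 [0.0, -0.0, 0.159] 0.0
4 [0.0, -0.0, 0.159] 0.0
5 [0.0, -0.0, 0.158] 0.0
[0.546   0.0225  0.05705] -94.7
```

Call:
play_rows --rows '[{"slide": [0.218, -0.001, 0.01], "delta_rot": [0, 0, 0], "fingers": 0.2}, {"slide": [0.218, -0.001, 0.01], "delta_rot": [0, 0, 0], "fingers": 0.2}, {"slide": [0.218, -0.001, 0.01], "delta_rot": [0, 0, 0], "fingers": 0.2}, {"slide": [0.218, -0.001, 0.01], "delta_rot": [0, 0, 0], "fingers": 0.2}, {"slide": [0.218, -0.002, 0.015], "delta_rot": [0, 0, 0], "fingers": 0.2}, {"slide": [0.217, -0.001, 0.02], "delta_rot": [0, 0, 0], "fingers": 0.2}, {"slide": [0, 0, 0.1], "delta_rot": [0, 0, 0], "fingers": 0.2}, {"slide": [0, 0, 0.2], "delta_rot": [0, 0, 0], "fingers": 0.2}]'

```text
time_s: 16.48
tcp_pos: [0.5471, 0.0228, 0.1557]
eef_rot: [-180.0, 0.0, -94.7]
contact_force: [0.3, 0.3, 0.2]
gripper_width: 0.0525
gripper_force: 0.0
```

Call:
play_rows --rows '[{"slide": [0, 0, 0.2], "delta_rot": [0, 0, 0], "fingers": 0.2}, {"slide": [0, 0, 0.2], "delta_rot": [0, 0, 0], "fingers": 0.2}, {"slide": [0, 0, 0.15], "delta_rot": [0, 0, 0], "fingers": 0.2}, {"slide": [0, 0, 0.1], "delta_rot": [0, 0, 0], "fingers": 0.2}, {"slide": [0, 0, 0], "delta_rot": [0, 0, 0], "fingers": 0.2}, {"slide": [0, 0, 0], "delta_rot": [0, 0, 0], "fingers": 0.2}]'

```text
time_s: 17.23
tcp_pos: [0.5473, 0.0231, 0.0597]
eef_rot: [-180.0, 0.0, -94.7]
contact_force: [0.0, 0.2, 0.6]
gripper_width: 0.053
gripper_force: 0.0
```

Call:
play_rows --rows '[{"slide": [0, 0, 0.015], "delta_rot": [0, 0, 0], "fingers": 0}, {"slide": [0, 0, 0], "delta_rot": [0, 0, 0], "fingers": -0.3}, {"slide": [0, 0, 0], "delta_rot": [0, 0, 0], "fingers": -0.45}, {"slide": [0, 0, 0], "delta_rot": [0, 0, 0], "fingers": -1}, {"slide": [0, 0, 0], "delta_rot": [0, 0, 0], "fingers": -1}, {"slide": [0, 0, 0], "delta_rot": [0, 0, 0], "fingers": -1}, {"slide": [0, 0, 0], "delta_rot": [0, 0, 0], "fingers": -1}, {"slide": [0, 0, 0], "delta_rot": [0, 0, 0], "fingers": -1}]' --squeeze 35

```text
time_s: 18.23
tcp_pos: [0.5462, 0.0228, 0.0567]
eef_rot: [179.9, -0.0, -94.7]
contact_force: [-5.4, 2.8, 2.6]
gripper_width: 0.0146
gripper_force: 30.6
```

Call:
play_rows --rows '[{"slide": [0, 0, 0], "delta_rot": [0, 0, 0], "fingers": -1}, {"slide": [0, 0, 0], "delta_rot": [0, 0, 0], "fingers": -1}]'

```text
time_s: 18.48
tcp_pos: [0.5462, 0.0229, 0.0568]
eef_rot: [179.9, -0.0, -94.7]
contact_force: [-5.9, 2.4, 4.2]
gripper_width: 0.0143
gripper_force: 30.6
```

Call:
play_rows --rows '[{"slide": [0, 0, 0], "delta_rot": [0, 0, 0], "fingers": -0.2}, {"slide": [0, 0, 0], "delta_rot": [0, 0, 0], "fingers": -0.2}, {"slide": [0, 0, 0.04], "delta_rot": [0, 0, 0], "fingers": -0.2}, {"slide": [0, 0, 0], "delta_rot": [0, 0, 0], "fingers": -0.2}]' --squeeze 15

```text
time_s: 18.98
tcp_pos: [0.5466, 0.0227, 0.0503]
eef_rot: [180.0, -0.0, -94.7]
contact_force: [-0.3, 0.4, 0.6]
gripper_width: 0.0349
gripper_force: 0.0
```

Call:
play_rows --rows '[{"slide": [0, 0, 0], "delta_rot": [0, 0, 0], "fingers": -1}, {"slide": [0, 0, 0], "delta_rot": [0, 0, 0], "fingers": -1}, {"slide": [0, 0, 0], "delta_rot": [0, 0, 0], "fingers": -1}, {"slide": [0, 0, 0], "delta_rot": [0, 0, 0], "fingers": -1}, {"slide": [0, 0, 0], "delta_rot": [0, 0, 0], "fingers": -1}]'

```text
time_s: 19.6
tcp_pos: [0.5462, 0.0229, 0.0508]
eef_rot: [179.9, -0.0, -94.7]
contact_force: [-5.0, 2.7, 3.2]
gripper_width: 0.0191
gripper_force: 15.0
```

```bash
python3 -c "
from h import *
print(r.get_state())"
```

```text
{'time_s': 19.6, 'joints': array([ 2.29241521e+01,  1.71668866e+01, -2.65958297e+01, -2.57785151e-02,
       -4.62931169e+01, -2.76026927e+01]), 'qd': array([-0.03742964,  0.00218322,  0.01133408, -0.02620405,  0.01620782,
        0.04272374]), 'joint_torque': array([-1.25862479e+00, -4.55445635e+01,  2.40220946e+01,  6.49188459e+00,
        1.45516668e+00,  1.85546803e-02]), 'tcp_pos': array([0.54615697, 0.022872  , 0.0508353 ]), 'eef_rot': array([ 1.79941893e+02, -9.37244013e-03, -9.46963572e+01]), 'contact_force': array([-5.0432876 ,  2.66542107,  3.17099317]), 'moment': array([ 0.88709554,  1.82115845, -0.00940031]), 'gripper_force': 14.997683465480804, 'gripper_width': 0.01911281115403127}
```

Call:
play_rows --rows '[{"slide": [0, 0.004, 0], "delta_rot": [0, 0, 0], "fingers": -1}, {"slide": [0, 0, 0], "delta_rot": [0, 0, 0], "fingers": -1}, {"slide": [0, 0, 0], "delta_rot": [0, 0, 0], "fingers": -1}, {"slide": [0, 0, 0], "delta_rot": [0, 0, 0], "fingers": -1}]' --squeeze 30

```text
time_s: 20.1
tcp_pos: [0.5461, 0.0229, 0.0509]
eef_rot: [180.0, -0.0, -94.7]
contact_force: [-2.9, 0.9, 1.5]
gripper_width: 0.0191
gripper_force: 30.0
```

Call:
play_rows --rows '[{"slide": [0.02, 0, 0], "delta_rot": [0, 0, 0], "fingers": -1}, {"slide": [0.04, 0, 0], "delta_rot": [0, 0, 0], "fingers": -1}, {"slide": [0.06, 0, 0], "delta_rot": [0, 0, 0], "fingers": -1}, {"slide": [0.06, 0, 0], "delta_rot": [0, 0, 0], "fingers": -1}, {"slide": [0.06, 0, 0], "delta_rot": [0, 0, 0], "fingers": -1}, {"slide": [0.06, 0, 0], "delta_rot": [0, 0, 0], "fingers": -1}, {"slide": [0.06, 0, 0], "delta_rot": [0, 0, 0], "fingers": -1}, {"slide": [0.04, 0, 0], "delta_rot": [0, 0, 0], "fingers": -1}]'

```text
time_s: 21.1
tcp_pos: [0.5414, -0.0362, 0.0509]
eef_rot: [-180.0, 0.1, -94.7]
contact_force: [-4.0, 7.5, 2.3]
gripper_width: 0.0189
gripper_force: 30.0
```

Call:
play_rows --rows '[{"slide": [0.02, 0, 0], "delta_rot": [0, 0, 0], "fingers": -1}, {"slide": [0, 0, 0], "delta_rot": [0, 0, 0], "fingers": -1}, {"slide": [0, 0, 0], "delta_rot": [0, 0, 0], "fingers": -1}]'

```text
time_s: 21.48
tcp_pos: [0.5412, -0.0391, 0.0509]
eef_rot: [-180.0, 0.1, -94.7]
contact_force: [-4.5, 5.7, 2.1]
gripper_width: 0.0188
gripper_force: 30.0
```

```bash
python3 - <<'E'
from h import *
s=r.get_state();p=s["tcp_pos"];u=np.array([-.082,-.9966,0])
print(p,(p-[.5461,.0229,p[2]])@u,s["contact_force"])
# look along the rod in the scene view: colours from bush outward
for n in("scene","top"):
    c=r.capture(n);b=atz(c,{"scene":(397,255.25),"top":(257.2,246.9)}[n],.076)
    print(n,b)
    for k in np.arange(-4,66,2): 
        q=proj(c,b+u*k/1000);m=cv2.getRectSubPix(c["image"],(1,1),tuple(map(float,q)))[0,0]
        print(k,m.tolist(),end=" ")
    print()
E
```

```text
[ 0.54119104 -0.03905959  0.05089519] 0.062151459305520226 [-4.53145145  5.70950517  2.11282149]
scene [0.5538235  0.07089081 0.076     ]
-4 [151, 157, 156] -2 [70, 97, 113] 0 [31, 76, 102] 2 [56, 75, 87] 4 [83, 81, 80] 6 [94, 87, 83] 8 [93, 86, 83] 10 [93, 87, 84] 12 [93, 87, 84] 14 [92, 87, 82] 16 [92, 87, 83] 18 [93, 88, 84] 20 [92, 87, 83] 22 [91, 86, 82] 24 [92, 87, 84] 26 [93, 88, 85] 28 [93, 87, 83] 30 [93, 88, 84] 32 [94, 88, 85] 34 [92, 86, 83] 36 [93, 88, 84] 38 [93, 86, 83] 40 [92, 86, 83] 42 [92, 87, 84] 44 [93, 89, 84] 46 [93, 87, 83] 48 [93, 87, 84] 50 [95, 88, 85] 52 [95, 89, 86] 54 [95, 89, 85] 56 [96, 89, 86] 58 [97, 91, 87] 60 [96, 90, 86] 62 [94, 88, 84] 64 [92, 86, 83] 
top [0.54972675 0.07288175 0.076     ]
-4 [34, 39, 45] -2 [34, 39, 44] 0 [33, 38, 43] 2 [35, 39, 43] 4 [34, 37, 43] 6 [34, 39, 44] 8 [34, 39, 44] 10 [34, 38, 44] 12 [33, 38, 43] 14 [32, 38, 42] 16 [33, 38, 42] 18 [32, 37, 42] 20 [32, 37, 42] 22 [32, 36, 42] 24 [32, 37, 41] 26 [32, 37, 42] 28 [33, 37, 42] 30 [31, 35, 40] 32 [31, 35, 40] 34 [32, 35, 41] 36 [32, 36, 41] 38 [32, 35, 40] 40 [33, 36, 40] 42 [33, 36, 40] 44 [31, 36, 40] 46 [31, 35, 39] 48 [32, 35, 40] 50 [31, 35, 39] 52 [29, 33, 37] 54 [28, 31, 35] 56 [26, 29, 33] 58 [26, 28, 32] 60 [25, 27, 30] 62 [27, 31, 34] 64 [28, 31, 34]
```

Call:
play_rows --rows '[{"slide": [0.02, 0, 0], "delta_rot": [0, 0, 0], "fingers": -1}, {"slide": [0.02, 0, 0], "delta_rot": [0, 0, 0], "fingers": -1}, {"slide": [0, 0, 0], "delta_rot": [0, 0, 0], "fingers": -1}, {"slide": [0, 0, 0], "delta_rot": [0, 0, 0], "fingers": -1}]'

```text
time_s: 22.08
tcp_pos: [0.5407, -0.0449, 0.0509]
eef_rot: [-180.0, 0.1, -94.7]
contact_force: [-3.4, 7.5, 1.3]
gripper_width: 0.0189
gripper_force: 30.0
```

```bash
cat > ring.py <<'E'
from h import *
s=r.get_state();p=s["tcp_pos"];u=np.array([-.082,-.9966,0])
print(p,(p-[.5461,.0229,p[2]])@u,s["contact_force"])
c=r.capture("scene");b=atz(c,(397,255.25),.076)
for k in np.arange(-6,16,1): 
    q=proj(c,b+u*k/1000);m=cv2.getRectSubPix(c["image"].astype(np.float32),(1,1),tuple(map(float,q)))[0,0]
    print(k,m.astype(int).tolist(),end=" ")
E
python3 ring.py
```

```text
[ 0.54070656 -0.04493505  0.05086498] 0.06804667453735393 [-3.36093826  7.52929559  1.28221611]
-6 [200, 201, 195] -5 [179, 181, 177] -4 [151, 157, 156] -3 [109, 125, 131] -2 [69, 96, 110] -1 [45, 82, 104] 0 [25, 72, 98] 1 [29, 65, 86] 2 [37, 59, 73] 3 [54, 63, 69] 4 [72, 69, 69] 5 [82, 76, 74] 6 [90, 83, 79] 7 [92, 86, 82] 8 [92, 86, 82] 9 [92, 86, 83] 10 [92, 86, 83] 11 [92, 86, 83] 12 [92, 87, 83] 13 [93, 86, 83] 14 [92, 85, 81] 15 [91, 85, 81]
```

Call:
play_rows --rows '[{"slide": [0.014, 0, 0], "delta_rot": [0, 0, 0], "fingers": -1}, {"slide": [0, 0, 0], "delta_rot": [0, 0, 0], "fingers": -1}, {"slide": [0, 0, 0], "delta_rot": [0, 0, 0], "fingers": -1}, {"slide": [0, 0, 0], "delta_rot": [0, 0, 0], "fingers": -1}]'

```text
time_s: 22.62
tcp_pos: [0.5405, -0.047, 0.0509]
eef_rot: [-180.0, 0.1, -94.7]
contact_force: [-4.5, 7.9, 1.7]
gripper_width: 0.0192
gripper_force: 30.0
```

```bash
python3 ring.py
```

```text
[ 0.54054651 -0.04698985  0.05087167] 0.07010761257086108 [-4.47952553  7.87771365  1.74125723]
-6 [200, 202, 196] -5 [177, 181, 176] -4 [150, 155, 154] -3 [109, 124, 131] -2 [70, 96, 111] -1 [45, 83, 104] 0 [24, 72, 98] 1 [19, 59, 81] 2 [15, 45, 62] 3 [25, 40, 49] 4 [39, 38, 40] 5 [55, 51, 50] 6 [73, 68, 64] 7 [84, 78, 74] 8 [90, 84, 80] 9 [92, 87, 83] 10 [93, 87, 83] 11 [93, 88, 84] 12 [93, 87, 84] 13 [93, 87, 84] 14 [93, 87, 83] 15 [92, 87, 82]
```

Call:
play_rows --rows '[{"slide": [0.005, 0, 0], "delta_rot": [0, 0, 0], "fingers": -1}, {"slide": [0, 0, 0], "delta_rot": [0, 0, 0], "fingers": -1}, {"slide": [0, 0, 0], "delta_rot": [0, 0, 0], "fingers": -1}, {"slide": [0, 0, 0], "delta_rot": [0, 0, 0], "fingers": -1}, {"slide": [0, 0, 0], "delta_rot": [0, 0, 0], "fingers": -1}]'

```text
time_s: 23.3
tcp_pos: [0.5405, -0.0477, 0.0509]
eef_rot: [-180.0, 0.1, -94.7]
contact_force: [-4.4, 6.7, 3.1]
gripper_width: 0.0189
gripper_force: 30.0
```

```bash
python3 ring.py
```

```text
[ 0.54050645 -0.04767269  0.05087129] 0.07079141174169544 [-4.44641274  6.6740348   3.06272182]
-6 [199, 201, 195] -5 [178, 181, 177] -4 [151, 156, 156] -3 [110, 125, 131] -2 [70, 97, 111] -1 [45, 83, 104] 0 [24, 73, 99] 1 [19, 60, 83] 2 [14, 45, 63] 3 [17, 35, 44] 4 [24, 27, 29] 5 [42, 39, 38] 6 [62, 56, 54] 7 [76, 69, 66] 8 [86, 80, 77] 9 [91, 85, 82] 10 [93, 87, 83] 11 [94, 88, 84] 12 [93, 88, 84] 13 [93, 88, 84] 14 [92, 86, 82] 15 [92, 86, 82]
```

```bash
python3 -c "
from plant import r
print(r.close_job())"
```

```text
the job is handed in; nothing more can be done
None
```

I seated the sample cell in the nest and let go of it. I then pulled the slide out about 70 mm, to its mark with the black ring just clear of the bush, and handed the job in at about 23 s with the knob still held; the result of the judging wasn't shown.

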